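Set the gap of a bench pump with its knurled wheel

TASK

Set the peristaltic bench pump for its next tubing: with a fingertip on top of the knurled wheel, roll the wheel until the sliding shoe has closed in on the rollers so far that the index line on the shoe's arm runs into the line on the gauge tab. Then push the clear guard fully down over the rotor. Only touch and push: grip and lift nothing, and leave the pump and the things around it where they stand.

Things in the scene. Friction and masses are not known exactly. Their poses are not given: they have to be found in the camera images.
- pump: Peristaltic bench pump: white box 140 (x) x 220 (y) mm, 68 mm high to its metal deck, loose on rubber feet, about 3.5 kg. Origin: centre of its underside; x from the control face (front) to the back, y to its left, z up. On the deck from right (-y) to left: guard hinge, six-roller rotor (radius 30, axis upright at y = -50 mm, 98 mm high), grey concave sliding shoe, knurled wheel (axis along y).
- wheel_top (a point): Topmost point of the knurled black adjuster wheel (diameter 52, width 15 mm, axis along pump y at y = 72 mm); fixed to the pump, 106 mm above the worktop. The wheel stands 18 mm proud of the two metal cheeks beside it (88 mm high). It turns stiffly (1.5 N at the rim) and stays where it is left. A fingertip has room for strokes of about 30 mm along pump x.
- wheel (a joint): Turn of the knurled wheel, rad, 0 to 7.2; grows as its top rolls towards the pump's back (+x). Each radian drives the shoe 2.5 mm towards the rotor (-y of the pump), so 10.4 mm of rim gives about 1 mm; rolling the top towards the front opens the gap again.
- index_line (a point): Black index line, 1.5 mm wide, along x on the small steel arm at the front of the sliding shoe, 78 mm above the worktop; this point is the line's front end. It moves with the shoe along the pump's y.
- gauge_mark (a point): White line, 1.5 mm wide, along x on the dark steel gauge tab (12 mm wide, with a small slotted screw) clamped on a guide at the front of the deck; this point is the line's rear end, 1.5 mm in front of the index line's path. The gap is right when index_line and gauge_mark have the same y in the pump's frame.
- guard (a joint): Angle of the clear guard, rad: 0 shut (level over rotor and shoe), up to 1.5 open (nearly upright). A plate 112 mm (along x) x 140 mm, 4 mm thick, hinged along x at pump y = -101 mm, 103 mm above the worktop. A stiff hinge holds it at any angle; about 1 N at its free edge pushes it down.
- guard_edge (a point): Middle of the guard's free edge, on its outer face (the upper face when shut), 140 mm from the hinge line; a grey lip sticks out 10 mm farther. Open, it stands up to 255 mm above the worktop: pass above or beside it. With the guard shut it is at y = +39 mm in the pump's frame, 107 mm above the worktop.
- label_tape_c (a point): Bystander: roll of white label tape lying flat, 60 mm across, 19 mm high; its centre.
- bottle_amber_c (a point): Bystander: small brown bottle with a black cap, 30 mm across, 66 mm high; its centre.
- bottle_red_c (a point): Bystander: brown bottle with a red cap, 40 mm across, 82 mm high; its centre.
- marker_pen_c (a point): Bystander: marker pen lying in front of the pump, 118 mm long, 17 mm thick; its centre.

How it is judged:
On the way, in this order (a step that is already met when the one before it is completed fails the run):
1. with the guard still open, the index line stands at the gauge mark (within 1.5 mm) (y of index_line in the frame of gauge_mark between -0.0015 and 0.0015 m and value of joint guard above 0.8 rad), for 0.2 s.
2. the guard is shut (value of joint guard below 0.05 rad), for 0.1 s.
At the end, for the whole second after the job is handed in: The index line on the shoe is within 1.5 mm of the gauge mark along the slide, the guard is shut (within 0.05 rad) and the pump is within 20 mm of where it stood (y of index_line in the frame of gauge_mark between -0.0015 and 0.0015 m and value of joint guard below 0.05 rad and distance of pump from where it was at the start of the episode below 0.02 m); the robot touches nothing.
It fails at once if the wheel is taken between the fingers instead of rolled under a fingertip (distance between the grasp point and wheel_top below 0.012 m).
It fails at once if the pump is lifted or tipped (height (world z) of pump above 0.012 m or angle between pump's own z axis and vertical above 0.1 rad).
It fails at once if the pump is dragged away by more than 20 mm (distance of pump from where it was at the start of the episode above 0.02 m).
It fails at once if a bystander is lifted or moved by more than 30 mm (distance of any of label_tape_c, bottle_amber_c, bottle_red_c, marker_pen_c from where it was at the start of the episode above 0.03 m).
It also fails if it takes over 72 s, if anything falls off the work surface, if the arm or the gripper's body presses on something with over 40 N, if the wrist force passes 120 N, or if a joint passes its speed limit or range.

ROBOT

A 7-joint arm with a two-finger parallel gripper is mounted at the origin on a cart in front of the work surface, level with it; the furniture and walls round the work are solid. World frame = base frame: x ahead of the robot, y to its left, z up, the work surface at z = 0. Lengths are in m, angles in rad, forces in N, time in s.
With the tool pointing down it reaches from about 0.425 to 0.875 m from the base axis. Payload 4.7 kg.
Tool frame: the origin (TCP) lies at the very end of the fingers, on their centre line; the grasp point (between the pads) lies 19 mm behind it; z points along the fingers, y is the line along which they close (so a half turn about z gives the same grasp; the last joint's range is limited). The gripper opens to 87 mm and grips with 3 to 60 N. Pads are 19 mm wide; open, the fingers measure 117 mm over their backs; the gripper's body (75 mm by 190 mm) begins 51 mm behind the grasp point.
Start: joints at [-1.133, 0.321, -0.07, 1.45, 0.023, 1.371, -0.057], TCP at [0.267, 0.593, 0.223] pointing down, gripper open.
Joint ranges: [-2.86, 2.86], [-0.3, 2.09], [-1.38, 1.24], [0.06, 2.45], [-1.56, 4.7], [0.09, 2.05], [-2.69, 2.69]. Speed limits (rad/s): [2.57, 2.57, 3.14, 3.14, 3.14, 3.14, 3.14].

INTERFACE

Orientations are given as a rotation vector (axis times angle).
In Python, from bench import ctrl, get_image, job gives the robot as it stands.
- The arm moves only by the shell command python3 -m crank 'ROWS' [FORCE]. ROWS is JSON, a list that holds one entry, the list of rows, each a list of 5 numbers: the shift along the tool's x, y, z in mm, then the turn about the tool's z in rad, then the closure, from -1 (fully open) to 1 (shut), so that 0 is half open. A call has 1 to 10 rows; each row shifts and turns the commanded pose from where the row before left it, along the tool's axes as they then stand; what a row does not reach is not made up. A row lasts 1/12 s, in which the tool goes at most 41.7 mm and 7.16 degrees, less where a joint would pass 70% of its speed; a pose out of reach is approached as far as the arm can. A call with a gripper value outside its range is refused whole. The fingers move at their own pace and stop on an object; FORCE is the grip in N (left out, the last holds). Time passes only in rows, so rows that do not move let the fingers close. It gives the time, the measured TCP pose, the force, the opening and the grip force at its end, in the units of the state.
- ctrl.get_state(): the state, without advancing time (a new reading comes with each control period).
- get_image(name): name is "scene" or "side" or "wrist"; returns a dict with "pixels" (384x512x3 uint8, red, green, blue), "fx", "fy", "cx", "cy" (pixels), "T" (4x4, takes a point from camera to world coordinates); the wrist camera has in their place "T_tool_cam" (4x4, takes a point from camera to tool coordinates, whose origin is the TCP and whose axes are the flange's). Camera axes: x right, y down, z forward; pixel columns grow to the right and rows downward; lengths in m; the calibration is good to about 2 mm. A picture is of the moment at which its call begins: read the wrist's pose just before it. There is no depth.
- job.close_job(): hands the job in; it is judged then, once.
The state is a dict: "time": time; "joint_positions": joint angles; "qd": joint speeds; "joint_torque": joint torques, N m; "position": TCP position; "tool_rot": TCP orientation; "ft_force": force on the tool from outside, world axes, zero at the start; "torque": the same for the moment, N m; "grip_width": opening from 0.0 (shut) to 1.0 (fully open); "grip_force": force on a finger pad.
Only numpy, scipy, OpenCV 4.12 (cv2) and the standard library are available. Lean on these libraries where they do the work, as an engineer would, in place of code of your own. Each camera call takes 0.05 s, during which the arm holds its last target. There are 200 camera calls.

## Working session

There is one attempt and no reset: what is moved stays moved. The work goes in short steps, Python scripts to look and compute and a shell command to move; the robot and the scene stay as the last step left them, time stands still between calls to the robot, and variables do not carry over. Pictures are saved under pics/ and viewed, at most 13 in all, crops included, and the job is handed in when it is done.

```bash
mkdir -p pics; ls; cat > h.py <<'E'
import numpy as np, cv2, json
from scipy.spatial.transform import Rotation as R
from bench import ctrl, get_image, job
def save(name, fn, crop=None, k=1):
    s=ctrl.get_state(); im=get_image(name); p=im["pixels"]
    if name=="wrist":
        T=np.eye(4);T[:3,:3]=R.from_rotvec(s["tool_rot"]).as_matrix();T[:3,3]=s["position"]
        im["T"]=T@np.array(im["T_tool_cam"])
    c={a:(np.array(im[a]).tolist()) for a in("fx","fy","cx","cy","T")}
    json.dump(c,open(f"pics/{fn}.json","w")); cv2.imwrite(f"pics/{fn}_raw.png",p[:,:,::-1])
    show(fn,fn,crop,k)
def show(fn,out,crop=None,k=1):
    p=cv2.imread(f"pics/{fn}_raw.png")
    if crop: x0,y0,x1,y1=crop; p=p[y0:y1,x0:x1]
    cv2.imwrite(f"pics/{out}.png",cv2.resize(p,None,fx=k,fy=k,interpolation=cv2.INTER_CUBIC))
def ray(fn,u,v):
    c=json.load(open(f"pics/{fn}.json"));T=np.array(c["T"])
    return T[:3,3],T[:3,:3]@np.array([(u-c["cx"])/c["fx"],(v-c["cy"])/c["fy"],1])
def at(fn,u,v,z):
    o,d=ray(fn,u,v); return o+d*(z-o[2])/d[2]
def proj(fn,P):
    c=json.load(open(f"pics/{fn}.json"));T=np.array(c["T"]);q=T[:3,:3].T@(np.array(P)-T[:3,3])
    return c["fx"]*q[0]/q[2]+c["cx"],c["fy"]*q[1]/q[2]+c["cy"]
E
python3 - <<'E'
from h import *
s=ctrl.get_state();print(s["position"],s["tool_rot"],R.from_rotvec(s["tool_rot"]).as_matrix().round(3),s["ft_force"])
save("scene","s0",None,1.5);save("side","d0",None,1.5)
E
```

```text
pics
[0.26709513 0.59195925 0.22144649] [-6.60628544e-01 -3.07103170e+00  2.98287526e-03] [[-0.912  0.411 -0.001]
 [ 0.411  0.912 -0.002]
 [-0.    -0.002 -1.   ]] [ 0.24494854 -0.71063159  0.62985654]
```

View pics/s0.png

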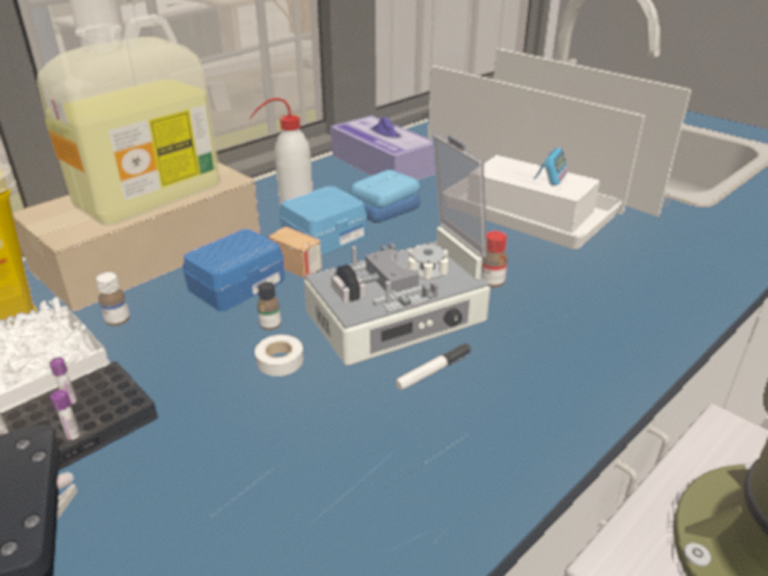

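View pics/d0.png

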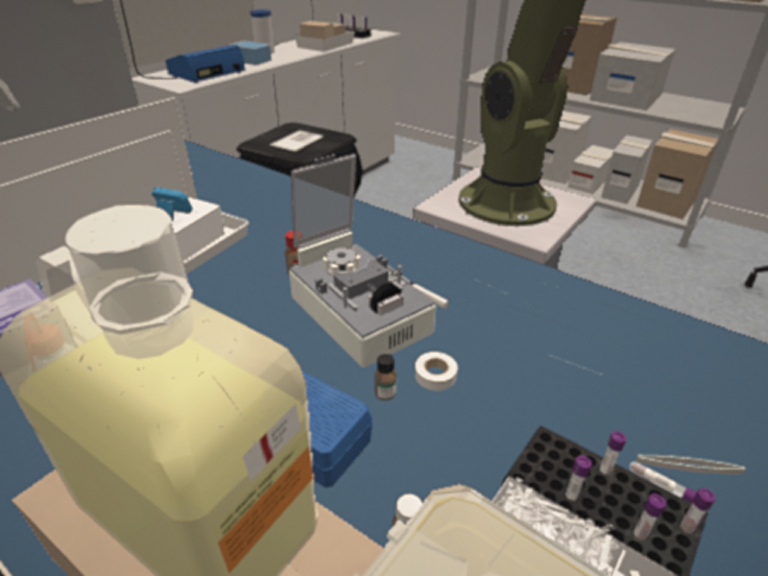

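Scene view: the pump has its control face toward the robot, wheel at about (347,282) in the enlarged picture, guard upright on the right side at (460,195). The amber bottle (268,305) and tape (279,355) stand left of the pump, the red bottle (495,260) right, and the pen (433,367) in front. The side view agrees.

```bash
python3 - <<'E'
from h import *
for n,f,u,v,z in [("FL","s0",345,334,.068),("FR","s0",489,290,.068),("BL","s0",306,287,.068),("wheel","s0",348,270,.104),("wheel","d0",384,287,.104),("FLside","d0",434,307,.066),("BLside","d0",362,342,.066)]:
    print(n,at(f,u/1.5,v/1.5,z).round(4))
E
```

```text
FL [0.486  0.1269 0.068 ]
FR [ 0.4247 -0.074   0.068 ]
BL [0.6003 0.0955 0.068 ]
wheel [0.549  0.0644 0.104 ]
wheel [0.5572 0.0607 0.104 ]
FLside [0.5108 0.1203 0.066 ]
BLside [0.6378 0.0828 0.066 ]
```

```bash
python3 -m crank '[[[-24,-18,-1,0,1],[-24,-18,-1,0,1],[-24,-18,-1,0,1],[-24,-18,-1,0,1],[-24,-18,-1,0,1],[-24,-18,-1,0,1],[-24,-18,-1,0,1],[-24,-18,-1,0,1],[-24,-18,-1,0,1],[-24,-18,-1,0,1]]]'
python3 -m crank '[[[-24,-18,-1,0,1],[-24,-18,-1,0,1],[-24,-18,-1,0,1],[-24,-18,-1,0,1],[-24,-18,-1,0,1],[-24,-18,-1,0,1],[-24,-18,-1,0,1],[-24,-18,-1,0,1],[0,0,0,-0.12,1],[0,0,0,0,1]]]'
python3 - <<'E'
from h import *
save("wrist","w1",None,1.5)
E
```

```text
time: 0.93
position: [0.4124, 0.3282, 0.2323]
tool_rot: [-0.661, -3.071, 0.001]
ft_force: [1.0, 0.4, -0.4]
grip_width: 0.323
grip_force: 0.0
time: 1.77
position: [0.5284, 0.1172, 0.2403]
tool_rot: [-0.477, -3.105, 0.001]
ft_force: [-0.2, 1.3, 0.4]
grip_width: 0.006
grip_force: 0.0
```

View pics/w1.png

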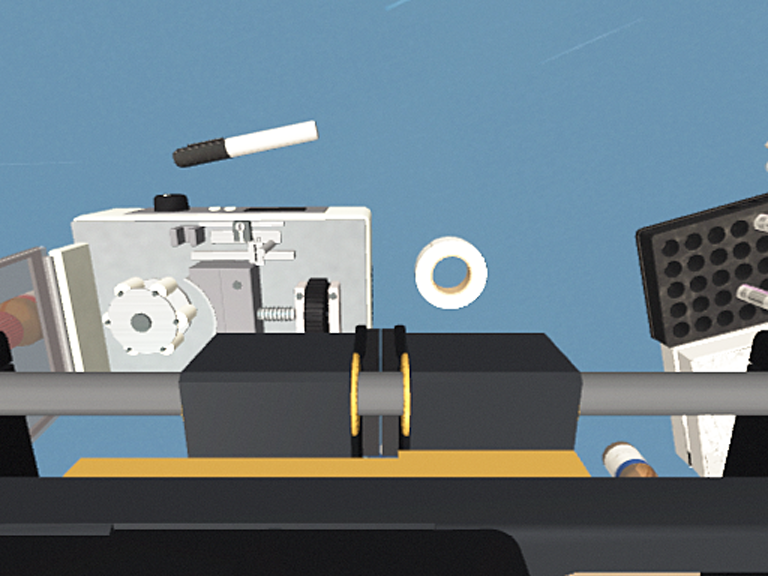

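Wrist view: the pump lies at the upper left, front edge (75,215)–(370,209), nearly parallel to tool y. The wheel strip is at u≈317 from v≈278 down, and the gauge tab and shoe arm sit around (240–260,235–250). I'll enlarge that area.

```bash
python3 - <<'E'
from h import *
show("w1","w1c",(100,130,260,230),5)
FL=at("w1",369/1.5,211/1.5,.068);FR=at("w1",77/1.5,216/1.5,.068)
d=FL-FR;print(FL,FR,np.linalg.norm(d),np.degrees(np.arctan2(-d[0],d[1])))
print("wheel y",at("w1",317/1.5,300/1.5,.100),"tool z ang",R.from_rotvec(ctrl.get_state()["tool_rot"]).as_matrix().round(3))
E
```

```text
[0.49438106 0.11939394 0.068     ] [ 0.43461292 -0.08165555  0.068     ] 0.20974539172109985 -16.556198013560973
wheel y [0.5377912  0.06894259 0.1       ] tool z ang [[-0.953  0.302 -0.001]
 [ 0.302  0.953  0.   ]
 [ 0.001 -0.    -1.   ]]
```

View pics/w1c.png

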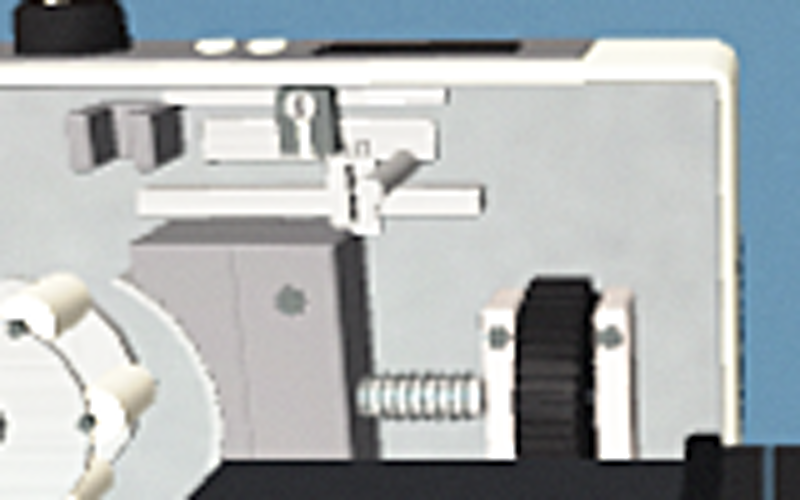

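```bash
python3 - <<'E'
from h import *
a=np.radians(-17);X=np.array([np.cos(a),np.sin(a),0]);Y=np.array([-np.sin(a),np.cos(a),0])
c=lambda u,v,z:at("w1",100+u/5,130+v/5,z)
i=c(347,163,.078);g=c(305,150,.078);print("idx-gauge",X@(i-g)*1e3,Y@(i-g)*1e3, i)
o,_=ray("w1",0,0)
best=None
# tangent of wheel circle: find x0 such that the front silhouette ray is tangent
o,d=ray("w1",100+555/5,130+278/5)
o2=np.array([X@o,o[2]]);d2=np.array([X@d,d[2]]);d2/=np.linalg.norm(d2)
n=np.array([-d2[1],d2[0]]); n*=np.sign(n[0])
# n.(c-o2)=26mm, c=(x,0.080)
x=(.026+n@o2-n[1]*.080)/n[0]
y=Y@c(555,400,.104)
print("wheel top",(x*X+y*Y)[:2], "tcp rel pumpaxes",x-X@ctrl.get_state()["position"],y-Y@ctrl.get_state()["position"])
c=lambda u,v,z:at("w1",100+u/5,130+v/5,z)
print("wheel rel front-left corner", x-X@c(730,80,.068), y-Y@c(730,80,.068))
E
```

```text
idx-gauge 2.8734090198519358 8.671133682445813 [0.49089241 0.03534858 0.078     ]
wheel top [0.55398792 0.06374281] tcp rel pumpaxes 0.041335422290211254 -0.04529857233330531
wheel rel front-left corner 0.06754795710728645 -0.03570291602162445
```

```bash
python3 -m crank '[[[-15,-22,0,0,1],[-14,-23,0,0,1],[0,0,25,0,1],[0,0,25,0,1],[0,0,25,0,1],[0,0,25,0,1],[0,0,25,0,1],[0,0,0,0,1],[0,0,0,0,1]]]'
python3 -m crank '[[[0,0,3,0,1]]]'
python3 -m crank '[[[0,0,1,0,1],[0,0,0,0,1]]]'
python3 - <<'E'
from h import *
save("wrist","w2",None,1.5)
E
```

```text
time: 2.57
position: [0.5406, 0.0692, 0.1145]
tool_rot: [-0.474, -3.102, 0.001]
ft_force: [0.7, -0.2, 0.4]
grip_width: 0.003
grip_force: 0.0
time: 2.65
position: [0.5432, 0.0691, 0.1143]
tool_rot: [0.475, 3.103, 0.002]
ft_force: [0.5, 0.2, 0.8]
grip_width: 0.006
grip_force: 0.0
time: 2.82
position: [0.543, 0.0684, 0.1129]
tool_rot: [0.475, 3.103, 0.002]
ft_force: [0.5, -1.3, -0.9]
grip_width: 0.007
grip_force: 0.0
```

View pics/w2.png

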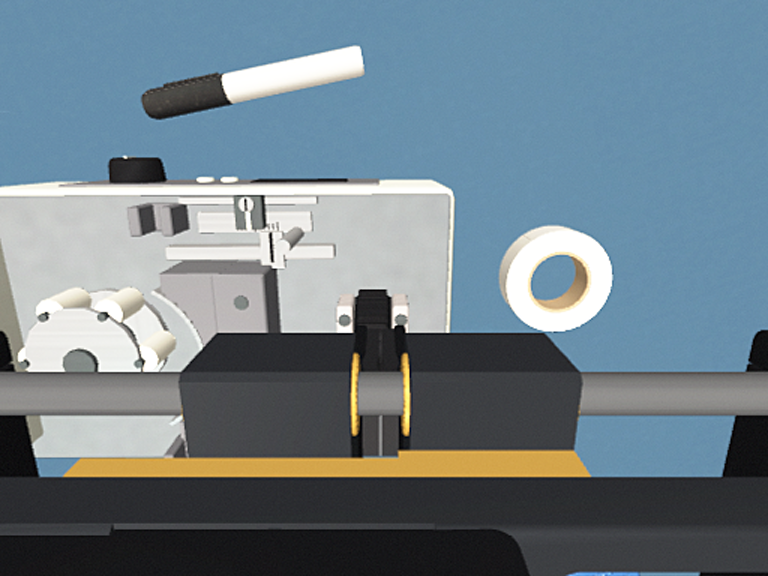

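The gauge tab line (246,215) and index line (268,245) are both visible past the finger, and the wheel (373,300) is under the tip. I'll descend until it touches.

```bash
python3 -m crank '[[[0,0,3,0,1],[0,0,3,0,1],[0,0,0,0,1],[0,0,0,0,1]]]'; python3 -m crank '[[[0,0,1,0,1],[0,0,0,0,1]]]'; python3 -m crank '[[[0,0,1,0,1],[0,0,0,0,1]]]'
```

```text
time: 3.2
position: [0.5425, 0.0681, 0.106]
tool_rot: [0.475, 3.104, 0.001]
ft_force: [-0.1, 0.6, 3.2]
grip_width: 0.007
grip_force: 1.4
time: 3.37
position: [0.5426, 0.0681, 0.1058]
tool_rot: [0.475, 3.104, 0.001]
ft_force: [-1.5, -0.7, 7.4]
grip_width: 0.002
grip_force: 3.9
time: 3.53
position: [0.5429, 0.0681, 0.1056]
tool_rot: [0.475, 3.104, 0.002]
ft_force: [-3.7, 0.4, 11.4]
grip_width: 0.004
grip_force: 6.2
```

```bash
python3 -m crank '[[[-5,0,0,0,1],[-5,0,0,0,1],[-5,0,0,0,1],[-5,0,0,0,1],[-4,0,0,0,1],[0,0,0,0,1]]]'
cat >> h.py <<'E'
def lift_see(fn):
    save("wrist",fn); print(ctrl.get_state()["position"],ctrl.get_state()["ft_force"])
E
python3 - <<'E'
from h import *
lift_see("w3"); 
a=cv2.imread("pics/w2_raw.png")[115:195,130:230];b=cv2.imread("pics/w3_raw.png")[115:195,130:230]
cv2.imwrite("pics/w23.png",cv2.resize(np.hstack([a,b]),None,fx=4,fy=4,interpolation=cv2.INTER_CUBIC))
E
```

```text
time: 4.03
position: [0.5674, 0.0604, 0.1055]
tool_rot: [0.476, 3.101, 0.002]
ft_force: [1.7, -1.0, 9.5]
grip_width: 0.003
grip_force: 4.3
[0.56741974 0.06043112 0.10554708] [ 0.63310936 -0.57671565  8.80224849]
```

View pics/w23.png

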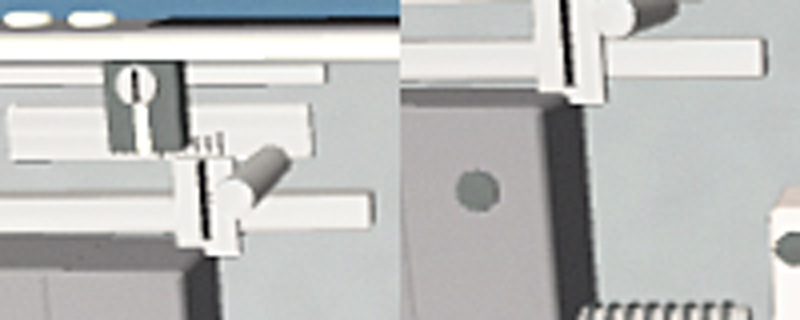

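```bash
python3 - <<'E'
from h import *
a=np.radians(-17);X=np.array([np.cos(a),np.sin(a),0]);Y=np.array([-np.sin(a),np.cos(a),0])
g=at("w2",130+143/4,115+150/4,.078);i=at("w2",130+203/4,115+162/4,.078);b2=at("w2",130+208/4,115+240/4,.078);b3=at("w3",130+170/4,115+85/4,.078)
print("gap w2",X@(i-g)*1e3,Y@(i-g)*1e3,"moved",Y@(b3-b2)*1e3)
E
```

```text
gap w2 2.0078910556534386 9.430204208866598 moved -2.753203594880105
```

```bash
python3 -m crank '[[[0,0,-8,0,1],[8,0,0,0,1],[8,0,0,0,1],[8,0,0,0,1],[0,0,0,0,1],[0,0,4,0,1],[0,0,4,0,1],[0,0,0,0,1],[0,0,0,0,1]]]'
python3 -m crank '[[[-5,0,0,0,1],[-5,0,0,0,1],[-5,0,0,0,1],[-5,0,0,0,1],[-4,0,0,0,1],[0,0,0,0,1],[0,0,-8,0,1],[0,0,0,0,1]]]'
python3 -m crank '[[[8,0,0,0,1],[8,0,0,0,1],[8,0,0,0,1],[0,0,0,0,1],[0,0,4,0,1],[0,0,4,0,1],[0,0,0,0,1],[0,0,0,0,1]]]'
python3 -m crank '[[[-5,0,0,0,1],[-5,0,0,0,1],[-5,0,0,0,1],[-5,0,0,0,1],[-4,0,0,0,1],[0,0,0,0,1]]]'
python3 -m crank '[[[0,0,-8,0,1],[8,0,0,0,1],[8,0,0,0,1],[8,0,0,0,1],[0,0,0,0,1],[0,0,0,0,1]]]'
python3 - <<'E'
from h import *
lift_see("w4"); show("w4","w4",(130,100,230,175),8)
E
```

```text
time: 4.83
position: [0.5433, 0.068, 0.1057]
tool_rot: [0.475, 3.103, 0.002]
ft_force: [-4.0, 0.5, 12.9]
grip_width: 0.004
grip_force: 6.7
time: 5.5
position: [0.5658, 0.0606, 0.1125]
tool_rot: [0.476, 3.104, 0.001]
ft_force: [0.9, -0.1, 0.4]
grip_width: 0.008
grip_force: 0.0
time: 6.17
position: [0.5434, 0.0681, 0.1057]
tool_rot: [0.475, 3.103, 0.002]
ft_force: [-2.6, -0.6, 12.7]
grip_width: 0.003
grip_force: 6.4
time: 6.67
position: [0.5679, 0.0604, 0.1054]
tool_rot: [0.476, 3.1, 0.002]
ft_force: [1.3, 0.2, 8.2]
grip_width: 0.007
grip_force: 4.2
time: 7.17
position: [0.5411, 0.0684, 0.1112]
tool_rot: [-0.473, -3.105, -0.0]
ft_force: [0.4, -0.2, -0.2]
grip_width: 0.008
grip_force: 0.0
[0.541629   0.06814191 0.11141087] [-0.49663691  0.11666024  0.33579892]
```

View pics/w4.png

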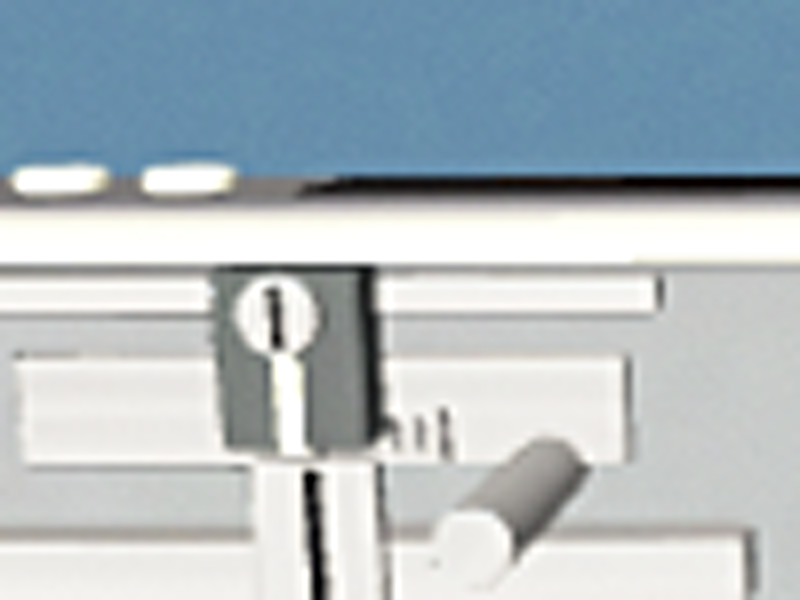

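The index line front end (311,475) is right of the white line's extension (295,475) by 16 crop px, which is 2 px or about 1.25 mm. That needs about 12–13 mm more rim.

```bash
python3 -m crank '[[[-5,0,4,0,1],[0,0,4,0,1],[0,0,0,0,1],[0,0,0,0,1],[-4,0,0,0,1],[-4,0,0,0,1],[-4,0,0,0,1],[0,0,0,0,1],[0,0,0,0,1]]]'
python3 -m crank '[[[0,0,-8,0,1],[8,0,-4,0,1],[9,0,-4,0,1],[0,0,0,0,1],[0,0,0,0,1]]]'
python3 - <<'E'
from h import *
lift_see("w5"); show("w5","w5",(130,100,230,175),8)
E
```

```text
time: 7.97
position: [0.5615, 0.0622, 0.1061]
tool_rot: [0.476, 3.1, 0.002]
ft_force: [-0.1, -0.7, 11.8]
grip_width: 0.004
grip_force: 5.8
time: 8.38
position: [0.5413, 0.0684, 0.1194]
tool_rot: [-0.474, -3.105, -0.001]
ft_force: [0.4, 0.5, 0.4]
grip_width: 0.008
grip_force: 0.0
[0.54158301 0.0681879  0.11930767] [ 0.93003528  0.24379302 -0.92290418]
```

View pics/w5.png

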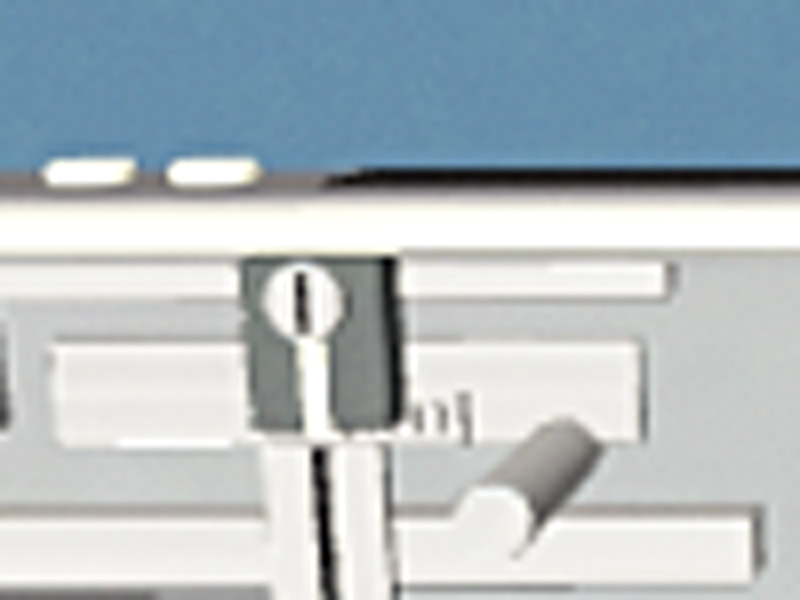

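The index line (319,450) now runs straight into the white line (318,430), so the gap is set. Next I'll find the guard's angle by projecting its corners into the scene pictures.

```bash
python3 - <<'E'
from h import *
a=np.radians(-17);X=np.array([np.cos(a),np.sin(a),0]);Y=np.array([-np.sin(a),np.cos(a),0])
O=np.array([.554,.0637,0])-.072*Y
p=lambda f,x,t,r:tuple((np.array(proj(f,O+x*X+(-.101+r*np.cos(t))*Y+np.array([0,0,.103+r*np.sin(t)])))*1.5).round(0))
for t in(1.1,1.3,1.5): print(t,[p(f,x,t,.14) for f in("s0","d0") for x in(-.056,.056)])
print([p(f,x,0,0) for f in("s0","d0") for x in(-.056,.056)])
a=cv2.imread("pics/s0_raw.png")[85:195,270:350];b=cv2.imread("pics/d0_raw.png")[95:175,180:250]
b=cv2.resize(b,(80,91)); b=cv2.copyMakeBorder(b,0,19,0,0,cv2.BORDER_CONSTANT)
cv2.imwrite("pics/g.png",cv2.resize(np.hstack([a,b]),None,fx=5,fy=5,interpolation=cv2.INTER_CUBIC))
E
```

```text
1.1 [(np.float64(446.0), np.float64(180.0)), (np.float64(401.0), np.float64(149.0)), (np.float64(374.0), np.float64(173.0)), (np.float64(309.0), np.float64(192.0))]
1.3 [(np.float64(465.0), np.float64(168.0)), (np.float64(418.0), np.float64(138.0)), (np.float64(364.0), np.float64(161.0)), (np.float64(300.0), np.float64(179.0))]
1.5 [(np.float64(484.0), np.float64(160.0)), (np.float64(436.0), np.float64(132.0)), (np.float64(354.0), np.float64(153.0)), (np.float64(290.0), np.float64(170.0))]
[(np.float64(482.0), np.float64(257.0)), (np.float64(438.0), np.float64(223.0)), (np.float64(353.0), np.float64(229.0)), (np.float64(295.0), np.float64(249.0))]
```

View pics/g.png

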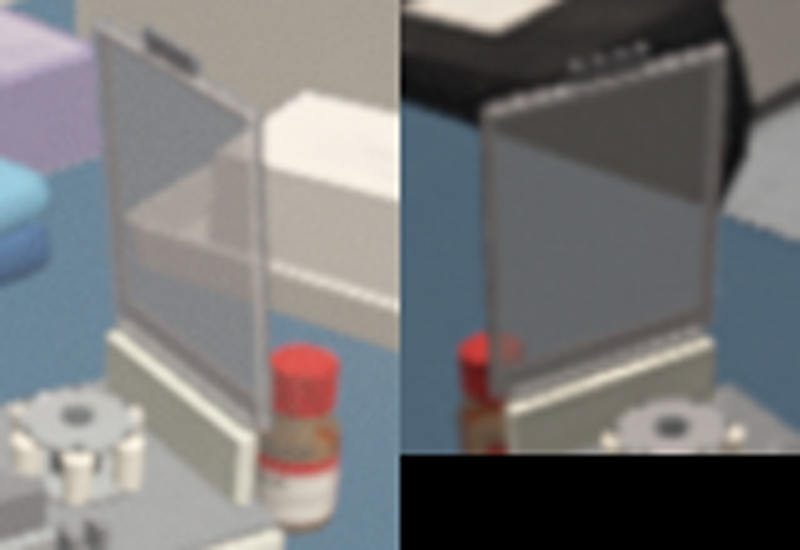

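```bash
python3 - <<'E'
from h import *
for u,v in[(580,240),(655,210),(430,180)]: print(at("s0",u/1.5,v/1.5,0).round(3))
C=lambda t:np.array([-116+120*np.cos(t)-4*np.sin(t),103+120*np.sin(t)+4*np.cos(t)])
th=np.arange(1.48,-.05,-.12)
P=np.array([C(t) for t in th]);print(P.round(0).tolist());print(np.diff(P,axis=0).round(0).tolist())
E
python3 -m crank '[[[-3,0,-30,0,1],[-3,0,-30,0,1],[-3,0,-30,0,1],[-3,0,-30,0,1],[0,0,-30,0,1],[0,0,-30,0,1],[0,0,0,0,1],[0,0,0,0,1]]]'
```

```text
[ 0.472 -0.396  0.   ]
[ 0.437 -0.597  0.   ]
[ 0.822 -0.4    0.   ]
[[-109.0, 223.0], [-95.0, 221.0], [-81.0, 218.0], [-67.0, 213.0], [-55.0, 206.0], [-43.0, 198.0], [-32.0, 189.0], [-22.0, 178.0], [-14.0, 166.0], [-7.0, 153.0], [-2.0, 140.0], [2.0, 126.0], [4.0, 112.0]]
[[14.0, -2.0], [14.0, -3.0], [13.0, -5.0], [13.0, -7.0], [12.0, -8.0], [11.0, -9.0], [10.0, -11.0], [8.0, -12.0], [7.0, -13.0], [5.0, -13.0], [4.0, -14.0], [2.0, -14.0]]
time: 9.1
position: [0.5546, 0.0643, 0.3011]
tool_rot: [0.475, 3.102, 0.002]
ft_force: [-0.5, 1.2, -0.5]
grip_width: 0.004
grip_force: 0.0
```

```bash
python3 -m crank '[[[0,-28,0,0,1],[0,-28,0,0,1],[0,-28,0,0,1],[0,-28,0,0,1],[0,-28,0,0,1],[0,-28,0,0,1],[0,-28,0,0,1],[0,0,0,0,1],[0,0,0,0,1]]]'
python3 -m crank '[[[0,0,20,0,1],[0,0,20,0,1],[0,0,20,0,1],[0,0,18,0,1],[0,0,0,0,1],[0,0,0,0,1]]]'
python3 - <<'E'
from h import *
a=np.radians(-17);X=np.array([np.cos(a),np.sin(a),0]);Y=np.array([-np.sin(a),np.cos(a),0])
d=np.array(ctrl.get_state()["position"])-(np.array([.554,.0637,0])-.072*Y);print(X@d,Y@d,d[2])
save("scene","s1",(200,60,360,180),5)
E
```

```text
time: 9.85
position: [0.4936, -0.1244, 0.298]
tool_rot: [-0.481, -3.102, -0.0]
ft_force: [-0.3, 0.2, -0.7]
grip_width: 0.002
grip_force: 0.0
time: 10.35
position: [0.4942, -0.1213, 0.2201]
tool_rot: [-0.472, -3.102, 0.001]
ft_force: [0.5, 0.1, 0.6]
grip_width: 0.006
grip_force: 0.0
-0.003101037669369063 -0.12242704634261739 0.2201035927387884
```

View pics/s1.png

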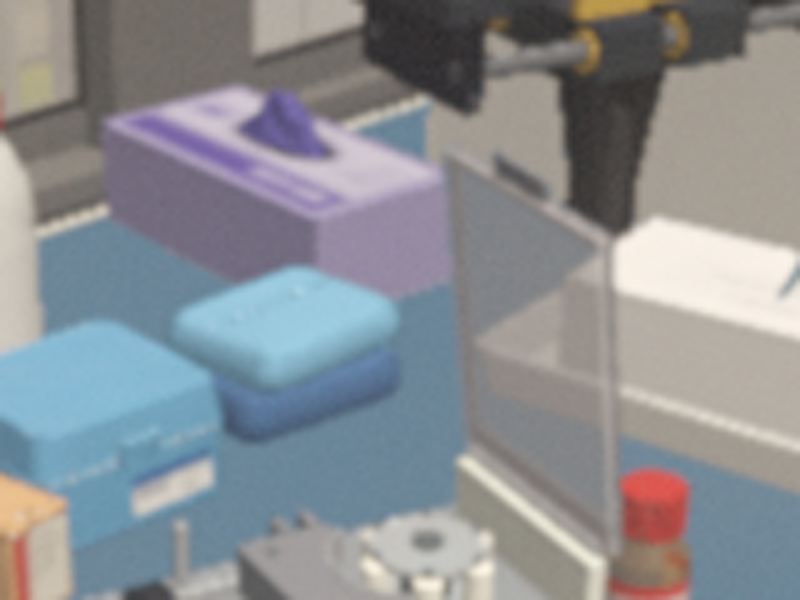

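The finger (610,140) hangs behind the guard's outer face, and the guard is still upright. I'll push it over along its arc.

```bash
python3 -m crank '[[[0,7,0,0,1],[0,6,0,0,1],[0,7,1,0,1],[0,7,1,0,1],[0,7,1,0,1],[0,7,2,0,1],[0,7,2,0,1],[0,6,3,0,1],[0,7,3,0,1],[0,6,4,0,1]]]'
python3 -m crank '[[[0,6,4,0,1],[0,6,4,0,1],[0,6,4,0,1],[0,5,5,0,1],[0,5,5,0,1],[0,5,6,0,1],[0,4,6,0,1],[0,4,6,0,1]]]'
python3 - <<'E'
from h import *
a=np.radians(-17);X=np.array([np.cos(a),np.sin(a),0]);Y=np.array([-np.sin(a),np.cos(a),0])
d=np.array(ctrl.get_state()["position"])-(np.array([.554,.0637,0])-.072*Y);print(X@d,Y@d,d[2])
E
```

```text
time: 11.23
position: [0.5152, -0.0579, 0.2043]
tool_rot: [0.475, 3.105, 0.0]
ft_force: [0.3, -1.4, 0.7]
grip_width: 0.007
grip_force: 0.3
time: 11.9
position: [0.5274, -0.0192, 0.1639]
tool_rot: [0.475, 3.105, 0.0]
ft_force: [0.2, 0.7, 0.9]
grip_width: 0.003
grip_force: 0.2
-0.0012568096703714302 -0.015038951433985216 0.16391946897509438
```

```bash
python3 -m crank '[[[0,4,6,0,1],[0,3,6,0,1],[0,3,7,0,1],[0,2,7,0,1],[0,2,7,0,1],[0,2,7,0,1],[0,1,6,0,1],[0,1,6,0,1],[0,0,2,0,1],[0,0,0,0,1]]]'
python3 -m crank '[[[0,0,3,0,1],[0,0,0,0,1]]]'
python3 -m crank '[[[0,0,2,0,1],[0,0,0,0,1],[0,0,0,0,1]]]'
```

```text
time: 12.73
position: [0.5322, -0.0025, 0.1099]
tool_rot: [-0.475, -3.104, 0.0]
ft_force: [-0.9, 0.8, -0.1]
grip_width: 0.005
grip_force: 0.0
time: 12.9
position: [0.5328, -0.0026, 0.1076]
tool_rot: [0.475, 3.105, 0.0]
ft_force: [-0.4, -0.2, -0.2]
grip_width: 0.005
grip_force: 0.0
time: 13.15
position: [0.533, -0.0026, 0.1073]
tool_rot: [0.476, 3.105, 0.001]
ft_force: [-3.7, -0.1, 8.6]
grip_width: 0.006
grip_force: 4.4
```

```bash
python3 -m crank '[[[0,0,1,0,1],[0,0,0,0,1],[0,0,-10,0,1],[0,0,-20,0,1],[0,0,-20,0,1],[0,0,-20,0,1],[-25,20,-10,0,1],[-25,20,0,0,1],[0,0,0,0,1],[0,0,0,0,1]]]'
python3 - <<'E'
from h import *
save("wrist","w6"); save("scene","s2")
a=cv2.imread("pics/s2_raw.png")[130:250,190:340]
b=cv2.imread("pics/w6_raw.png")
p=[int(x) for x in proj("w6",[.488,.024,.078])];print(p)
x0=max(0,min(p[0]-75,512-150));y0=max(0,min(p[1]-60,384-120))
cv2.imwrite("pics/end.png",cv2.resize(np.hstack([a,b[y0:y0+120,x0:x0+150]]),(800,320),interpolation=cv2.INTER_CUBIC))
E
```

```text
time: 13.98
position: [0.5929, 0.0216, 0.1841]
tool_rot: [-0.473, -3.105, 0.002]
ft_force: [-0.4, -0.4, 0.1]
grip_width: 0.005
grip_force: 0.0
[217, 66]
```

View pics/end.png

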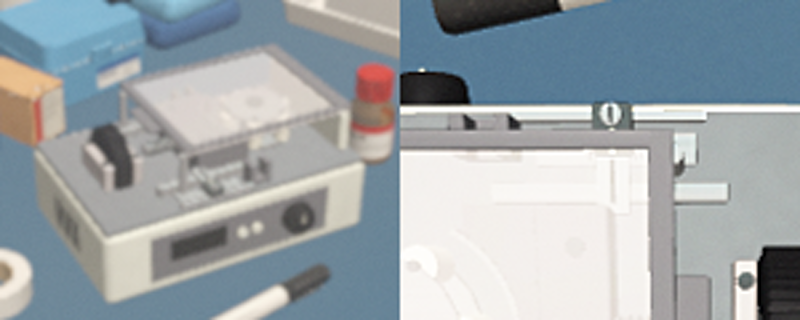

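The guard lies level over the rotor, and the index arm (615,180) is still in line with the gauge tab (612,115). The arm is clear of everything, so I'm handing in.

```bash
python3 -c "
from bench import job
print(job.close_job())"
```

```text
the job is handed in; nothing more can be done
None
```

The job is handed in: I rolled the wheel until the index line met the gauge mark, then pushed the guard fully down, and the pump and everything around it look to be where they stood; no verdict came back.

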